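Change a running twin polishing drive over to its right handpiece

TASK

The twin polishing drive on the bench is running on its left handpiece; change it over to the right one by pressing its controls with the closed fingertips. The selector must never be thrown under power, so first press the mushroom stop button until it latches down and the flat start button pops up, then tip the crosswise handpiece selector rocker down on its right side, and last press the start button until it latches down again. Leave the other rocker and the speed knob as they are set, do not lift, tip or shove the drive, and do not move the things lying on it and round it.

Things in the scene. Friction and masses are not known exactly. Their poses are not given: they have to be found in the camera images.
- unit: Drive unit: grey desk-shaped steel case loose on four rubber feet, 2.2 to 3.6 kg; 250 mm wide (its y), 200 deep (its x), front edge 46 high, rear 75. Origin: centre of its footprint, bench level. Its x points from its low front (two round sockets, turned to the robot) to its back, y to its left as seen by the robot, z up. 'Left' and 'right' mean this. A flat ledge behind the panel carries loose things.
- panel_mid (a point): Middle of the aluminium control panel, 150x250 mm, sloping 11 degrees, higher at the back: its outward normal is (-0.191, 0, 0.982) in the unit's frame. Black controls in three columns: left, a lengthwise rocker (direction); middle, the crosswise selector rocker in front and the round speed knob behind it; right, the stop button in front and the start button 66 mm behind it.
- stop_top (a point): Centre of the top of the stop button: mushroom head 34 mm across, front right on the panel; top 22 mm above the panel when out, 16 mm when in. It moves along the panel's normal.
- start_top (a point): Centre of the top of the start button: flat round cap 27 mm across, rear right on the panel; top 16 mm above the panel when out, 10 mm when in; the metal collar round it is 36 mm across and 4 mm high. It moves along the panel's normal.
- selector_right (a point): Press point on top of the selector's right wing, 17 mm right of its pivot. The rocker lies across the unit, 58 mm long, 27 wide, front middle of the panel, in a bezel 66x40 mm, 6 mm high; its two wings are dished towards the pivot. The press point is about 21 mm above the panel when up (as it starts), 15 mm when down.
- stop (a joint): Travel of the stop button into the panel, m: 0 out (as it starts), 0.006 latched in. An over-centre linkage ties it to the start button: one is in while the other is out. Pressing the one that is out past half way throws both over, and they stay. It takes about 4 N at first, less past half way.
- start (a joint): Travel of the start button into the panel, m: 0 out (drive stopped), 0.006 latched in (drive running, as it starts); tied to the stop button, same forces.
- selector (a joint): Tilt of the handpiece selector rocker, rad: 0 left wing down (left handpiece, as it starts), 0.34 right wing down (right handpiece). Over-centre: about 4 N on the raised wing throws it over, and it stays.
- direction (a joint): Tilt of the direction rocker, same make as the selector but lying front to back, centred 78 mm left of the panel's middle: 0 rear wing down (as it starts), 0.34 front wing down. To be left alone.
- speed_mark (a point): White mark at the rim of the speed knob's top, 14.5 mm from its axis, showing the set speed. Knob 40 mm across and 17 high, centred 36 mm up the slope from the panel's middle. To be left alone.
- stone: Bystander to be left alone: a brown polishing stone stick lying on the unit's rear ledge, 12x100x9 mm; origin at the centre of its underside.
- insert_small: Bystander to be left alone: a small machined steel mould insert block on the unit's rear ledge, 32x38x20 mm; origin at the centre of its underside.
- insert_big: Bystander to be left alone: a larger machined steel mould insert block on the bench in front of the unit, 40x56x26 mm; origin at the centre of its underside.
- compound: Bystander to be left alone: a half-wrapped green bar of polishing compound on the bench at the unit's left, 39x89x32 mm; origin at the centre of its underside.
- handle: Bystander to be left alone: a wooden file handle lying on the bench farther left, 25x99x25 mm; origin at the centre of its underside.
- oiler: Bystander to be left alone: a white squeeze bottle standing on the bench farther left, 30x50 mm and 84 mm tall; origin at the centre of its underside.
- syringe: Bystander to be left alone: a paste syringe lying on the bench near its right-hand corner, 27x132x18 mm; origin at the centre of its underside.
- flex_motor: Hanging flexible-shaft motor at the robot's front right, solid and fixed: about 170 mm across, hanging from 0.38 m (its origin, centre of its underside) up to 0.70 m above the bench. Keep the arm clear of it, for example folded in close while it swings past.

How it is judged:
On the way, in this order (a step that is already met when the one before it is completed fails the run):
1. the stop button is latched in and the start button out, with the selector still to the left (value of joint stop above 0.0045 m and value of joint start below 0.0015 m and value of joint selector below 0.05 rad), for 0.1 s.
2. with the drive stopped, the selector is thrown to the right (value of joint stop above 0.0045 m and value of joint start below 0.0015 m and value of joint selector above 0.29 rad), for 0.1 s.
3. the start button is latched in again, the selector still to the right (value of joint start above 0.0045 m and value of joint stop below 0.0015 m and value of joint selector above 0.29 rad), for 0.1 s.
At the end, for the whole second after the job is handed in: Start button latched in (more than 4.5 of its 6 mm) and stop button out (less than 1.5 mm), selector's right wing down (more than 0.29 of 0.34 rad), direction rocker still rear wing down, the drive standing level and still (all of step 3 and value of joint direction below 0.05 rad and linear speed of unit below 0.01 m/s and angle between unit's own z axis and vertical below 0.03 rad); the robot touches nothing.
It fails at once if the selector is thrown while the drive runs (start button in) (value of joint start above 0.0045 m and value of joint selector between 0.07 and 0.27 rad).
It fails at once if the direction rocker is tipped (by more than 0.07 rad) (value of joint direction above 0.07 rad).
It fails at once if the speed knob's mark is moved by more than 12 mm (distance of speed_mark from where it was at the start of the episode above 0.012 m).
It fails at once if the drive unit is lifted or shoved by more than 12 mm, or tipped by more than 0.1 rad (distance of unit from where it was at the start of the episode above 0.012 m or angle between unit's own z axis and vertical above 0.1 rad).
It fails at once if a thing on the unit or round it is lifted or moved by more than 20 mm (distance of any of stone, insert_small, insert_big, compound, handle, oiler, syringe from where it was at the start of the episode above 0.02 m).
It also fails if it takes over 42 s, if anything falls off the work surface, if the arm or the gripper's body presses on something with over 40 N, if the wrist force passes 120 N, or if a joint passes its speed limit or range.

ROBOT

A 7-joint arm with a two-finger parallel gripper is mounted at the origin on a cart in front of the work surface, level with it; the furniture and walls round the work are solid. World frame = base frame: x ahead of the robot, y to its left, z up, the work surface at z = 0. Lengths are in m, angles in rad, forces in N, time in s.
With the tool pointing down it reaches from about 0.35 to 0.775 m from the base axis. Payload 3.1 kg.
Tool frame: the origin (TCP) lies at the very end of the fingers, on their centre line; the grasp point (between the pads) lies behind it (bot.tcp_to_grasp is the z of the grasp point in the tool frame, in m); z points along the fingers, y is the line along which they close (so a half turn about z gives the same grasp; the last joint's range is limited). The gripper opens to 85 mm and grips with 20 to 120 N. Pads are 22 mm wide; open, the fingers measure 114 mm over their backs; the gripper's body (76 mm by 85 mm) begins 54 mm behind the grasp point. The pads swing forward as they close: fully open they stand 13 mm farther back than shut.
Start: joints at [1.064, 0.311, 0.014, 1.512, -0.004, 1.319, -0.027], TCP at [0.247, -0.492, 0.231] pointing down, gripper open.
Joint ranges: [-2.7, 2.7], [-0.3, 1.91], [-1.27, 1.3], [0.12, 2.57], [-1.44, 4.58], [0.2, 2.03], [-3.05, 3.05]. Speed limits (rad/s): [2.79, 2.79, 3.14, 3.14, 3.14, 3.14, 3.14].

INTERFACE

Orientations are given as a rotation vector (axis times angle).
In Python, from bench import sensors, snapshot, camera_info, job, boxes_of, regions_of, bot gives the robot as it stands.
- The arm moves only by the shell command python3 -m handwheel 'ROWS' [FORCE]. ROWS is text: rows parted by semicolons, each of 7 numbers parted by spaces: the shift along the world's x, y, z in units of 15 cm (1.0 is 15 cm), then the turn, a rotation vector about the world's x, y, z in units of pi rad (1.0 is pi rad), then the opening in per cent of the stroke, from 0 (shut) to 100 (fully open). In form: x y z rx ry rz grip; .... A call has 1 to 5 rows; each row is the pose to reach, as a shift and turn from the pose commanded when the call began, turning the shorter way round; what a row does not reach only later rows make up. A row lasts 1/10 s, in which the tool goes at most 50 mm and 8.59 degrees, less where a joint would pass 70% of its speed; a pose out of reach is approached as far as the arm can. A call with a number of a shift or a turn outside -1 to 1 is refused whole. A call with a gripper value outside its range is refused whole. The fingers move at their own pace and stop on an object; FORCE is the grip in N (left out, the last holds). Time passes only in rows, so rows that repeat a pose let the fingers close. It gives the time, the measured TCP pose, the force, the opening and the grip force at its end, in the units of the state.
- sensors.observe(): the state, without advancing time (a new reading comes with each control period).
- snapshot(name): name is "side" or "top" or "wrist"; returns (picture, depth): 400x640x3 uint8, blue, green, red; 400x640 float32, m along the optical axis (not along the pixel's ray), 0 where there is no reading.
- camera_info(name): a dict with "fov_y" (degrees; the focal length in pixels is half the picture's height over the tangent of half this angle, whatever the lens; pixels are square), "cx", "cy" (the principal point, pixels), "xyz" and "orientation" of the camera in the world; the wrist camera has in their place "tool_from_camera" (4x4, takes a point from camera to tool coordinates, whose origin is the TCP and whose axes are the flange's). Camera axes: x right, y down, z forward; pixel columns grow to the right and rows downward; lengths in m; the calibration is good to about 2 mm. A picture is of the moment at which its call begins: read the wrist's pose just before it. camera_info takes no time and is no camera call.
- job.job_done(): hands the job in; it is judged then, once.
Trained networks look in the newest picture that a camera, given by its name, has taken for a name from the list of things; names that differ only in an ending like _2 or _b are one class to them, and where a whole thing is asked for, a point or a joint stands for the part that bears it (a point fixed in the world has none). Each returns a list of dicts, best first, with "p" (0 to 1); they miss things now and then, are a little off and sometimes report something else, mostly with a low value. They report only what shows in the picture. A call takes as long as a camera call.
- boxes_of(camera, name): "point" ([column, row] in pixels, amid what is visible of it).
- regions_of(camera, name): "pixels" (400x640 bool, what is visible of it) and "point" ([column, row] in pixels, amid what is visible of it).
The state is a dict: "time_s": time; "qpos": joint angles; "joint_velocities": joint speeds; "joint_torque": joint torques, N m; "tool_pos": TCP position; "tool_rot": TCP orientation; "ft_force": force on the tool from outside, world axes, zero at the start; "moment": the same for the moment, N m; "width": finger opening in m; "gripper_force": force on a finger pad.
Only numpy, scipy, OpenCV 4.12 (cv2) and the standard library are available. Lean on these libraries where they do the work, as an engineer would, in place of code of your own. Each camera call takes 0.05 s, during which the arm holds its last target. There are 200 camera calls.

## Working session

There is one attempt and no reset: what is moved stays moved. The work goes in short steps, Python scripts to look and compute and a shell command to move; the robot and the scene stay as the last step left them, time stands still between calls to the robot, and variables do not carry over. Pictures are saved under pics/ and viewed, at most 10 in all, crops included, and the job is handed in when it is done.

```bash
mkdir -p pics; cat > h.py <<'E'
import numpy as np, cv2
from scipy.spatial.transform import Rotation as R
from bench import sensors, snapshot, camera_info, job, boxes_of, regions_of, bot
def rot(o):
    o=np.array(o,float)
    return o if o.shape==(3,3) else (R.from_rotvec(o).as_matrix() if o.size==3 else R.from_quat(o).as_matrix())
def pose(cam,s):
    c=camera_info(cam); T=np.eye(4)
    if 'xyz' in c: T[:3,:3]=rot(c['orientation']); T[:3,3]=c['xyz']
    else:
        T[:3,:3]=rot(s['tool_rot']); T[:3,3]=s['tool_pos']; T=T@np.array(c['tool_from_camera'])
    return c,T
def cloud(cam,depth,s):
    c,T=pose(cam,s); f=200/np.tan(np.radians(c['fov_y'])/2)
    v,u=np.mgrid[:400,:640]
    P=np.stack([(u-c['cx'])/f*depth,(v-c['cy'])/f*depth,depth],-1)
    return P@T[:3,:3].T+T[:3,3]
E
python3 - <<'E'
from h import *
s=sensors.observe(); print(s)
for cam in ['top','side','wrist']: print(cam,camera_info(cam))
for cam in ['top','side']:
    im,d=snapshot(cam); cv2.imwrite(f'pics/{cam}0.png',im); np.save(f'{cam}0.npy',d)
    P=cloud(cam,d,s)
    for n in ['unit','stop_top','start_top','selector_right','speed_mark','direction','flex_motor','insert_big']:
        for b in regions_of(cam,n)[:1]:
            m=b['pixels']&(d>0); u,v=map(int,b['point'])
            print(cam,n,round(b['p'],2),b['point'],m.sum(),np.median(P[m],0).round(4) if m.any() else '')
E
```

```text
{'time_s': 0.0, 'qpos': array([ 1.06429745,  0.31174972,  0.01396723,  1.51304991, -0.00439952,
        1.31917771, -0.02719948]), 'joint_velocities': array([-0.00047437,  0.00195722, -0.00027916,  0.00040728,  0.00244063,
       -0.00111842,  0.00087597]), 'joint_torque': array([-4.29052488e-04, -3.79914200e+01,  1.45601551e-01, -2.30588776e+01,
        1.20662089e-02,  1.35547825e-02,  1.32053745e-05]), 'tool_pos': array([ 0.2462335 , -0.49099714,  0.23021068]), 'tool_rot': array([-3.05489181e+00, -7.23181859e-01,  9.87380913e-04]), 'ft_force': array([ 0.73845135, -0.25927575,  0.27347044]), 'moment': array([0.02558396, 0.03925263, 0.01359006]), 'gripper_force': 0.0, 'width': 0.0857561791108121}
top {'fov_y': 50.17923191769353, 'cx': 315.0428014657571, 'cy': 204.09641776889688, 'xyz': array([0.3980111 , 0.14498738, 1.46542675]), 'orientation': array([-2.19046173,  2.1302507 , -0.11056977])}
side {'fov_y': 42.63496833345186, 'cx': 313.1515998787288, 'cy': 199.34996376619566, 'xyz': array([0.21197637, 1.00283018, 1.22232629]), 'orientation': array([-0.49725166,  2.77609266, -1.060273
[... 485 characters left out ...]
77 [0.3273 0.3877 0.0389]
top stop_top 0.4 [299.9, 205.3] 71 [0.5419 0.2149 0.0736]
top speed_mark 0.51 [267.7, 195.8] 110 [0.5771 0.3134 0.0817]
top direction 0.72 [250.8, 214.6] 148 [0.511  0.3706 0.0758]
top insert_big 0.57 [266.3, 256.6] 210 [0.3754 0.3189 0.0228]
side unit 0.71 [291.1, 295.7] 241 [0.5103 0.3757 0.0771]
side stop_top 0.65 [299.2, 249.7] 95 [0.5389 0.2206 0.0744]
side start_top 0.74 [303.4, 248.4] 88 [0.5387 0.2192 0.0745]
side selector_right 0.73 [304.9, 270.4] 207 [0.5092 0.2914 0.0707]
side speed_mark 0.6 [274.5, 273.0] 184 [0.5734 0.3221 0.0806]
side direction 0.67 [288.0, 296.8] 217 [0.511  0.375  0.0773]
side insert_big 0.59 [345.8, 308.8] 327 [0.3698 0.3247 0.0231]
```

```bash
python3 - <<'E'
import cv2,numpy as np
a=cv2.imread('pics/top0.png')[120:300,160:460]; b=cv2.imread('pics/side0.png')[180:360,190:490]
a=cv2.resize(a,None,fx=1.66,fy=1.66,interpolation=2);b=cv2.resize(b,None,fx=1.66,fy=1.66,interpolation=2)
cv2.imwrite('pics/c0.png',np.vstack([a,b]))
E
```

```text
(no output)
```

View pics/c0.png

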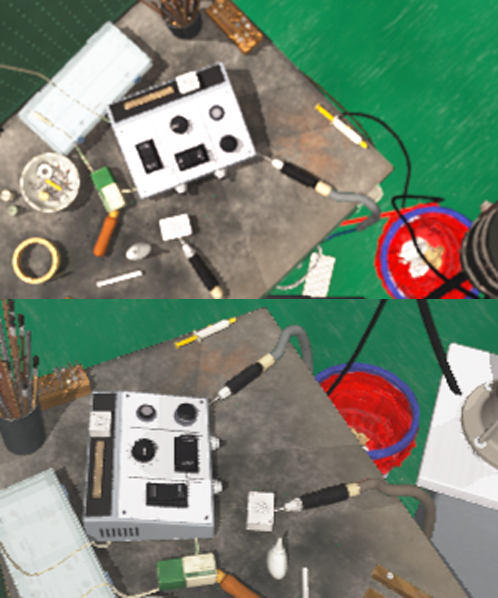

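View pics/side0.png

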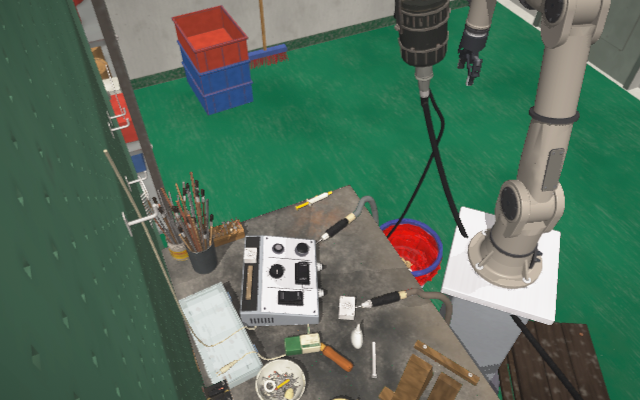

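The top view shows the unit at about (0.54, 0.29), yawed roughly +18°. In the side view the stop is at px (302,248), the start at (278,247), the selector at (302,272) and the motor at (422,40).

```bash
cat >> h.py <<'E'
NZ=np.array([-.191,0,.982])
def fit(P,x0,box=0.16):
    """unit pose from cloud: panel plane by tilt; returns panel points"""
    q=P.reshape(-1,3); q=q[np.isfinite(q).all(1)]
    return q[(np.abs(q[:,0]-x0[0])<box)&(np.abs(q[:,1]-x0[1])<box)&(q[:,2]>.035)&(q[:,2]<.13)]
E
python3 - <<'E'
from h import *
s=sensors.observe()
for cam in ['top','side']:
    d=np.load(cam+'0.npy'); P=cloud(cam,d,s); 
    V=(d>0)
    q=P[V]; print(cam,'bench z',np.median(q[(abs(q[:,2])<.03)&(q[:,0]>.3)][:,2]))
    m=(q[:,2]>.3)&(q[:,2]<1.0)&(q[:,0]>.05)&(q[:,1]<0.2)
    for z in np.arange(.2,1.0,.1):
        k=q[(abs(q[:,2]-z)<.05)&(q[:,0]>-.3)&(q[:,1]<.25)&(q[:,0]<.8)&(q[:,1]>-.9)]
        if len(k)>10: print(round(z,2),len(k),np.percentile(k,[1,25,50,75,99],axis=0)[:,:2].round(2).tolist())
    k=q[(np.hypot(q[:,0]-.56,q[:,1]-.29)<.18)&(q[:,2]>.036)&(q[:,2]<.11)]
    r=cv2.minAreaRect((k[:,:2]*1000).astype(np.float32)); print('rect',r,len(k))
for n,u,v in [('stop',302,248),('start',278,247),('knob',276,271),('sel',302,272)]: print(n,P[v-1:v+2,u-1:u+2].reshape(-1,3).mean(0).round(4))
E
```

```text
top bench z -0.0004585310781946017
0.2 544 [[0.02, -0.53], [0.05, -0.14], [0.06, -0.0], [0.26, 0.03], [0.28, 0.07]]
0.3 1515 [[0.02, -0.55], [0.04, -0.43], [0.06, -0.02], [0.23, 0.02], [0.31, 0.07]]
0.4 944 [[0.04, -0.5], [0.22, -0.47], [0.24, -0.46], [0.27, -0.45], [0.28, -0.01]]
0.5 986 [[0.22, -0.5], [0.25, -0.47], [0.27, -0.46], [0.31, -0.15], [0.4, -0.12]]
0.6 4466 [[0.16, -0.48], [0.24, -0.43], [0.28, -0.34], [0.37, -0.15], [0.43, -0.11]]
0.7 5347 [[0.15, -0.43], [0.18, -0.35], [0.2, -0.28], [0.36, -0.17], [0.43, -0.13]]
0.8 166 [[0.39, -0.17], [0.39, -0.17], [0.39, -0.17], [0.39, -0.17], [0.4, -0.17]]
0.9 266 [[0.39, -0.17], [0.39, -0.17], [0.39, -0.17], [0.39, -0.17], [0.4, -0.17]]
rect ((590.7789306640625, 320.6542053222656), (275.880126953125, 250.42782592773438), 22.508893966674805) 4703
side bench z 0.0005849715152308477
0.2 1874 [[-0.07, -0.24], [-0.02, 0.01], [0.02, 0.03], [0.06, 0.05], [0.28, 0.08]]
0.3 3251 [[-0.07, -0.54], [-0.01, -0.17], [0.03, 0.02], [0.21, 0.03], [0.32, 0.07]]
0.4 2955 [[-0.03, -0.48], [0.0, -0.22], [0.04, -0.02], [0.24, -0.0], [0.35, 0.02]]
0.5 3682 [[-0.02, -0.48], [0.02, -0.14], [0.06, -0.06], [0.31, -0.04], [0.41, -0.02]]
0.6 4546 [[-0.0, -0.24], [0.04, -0.13], [0.1, -0.11], [0.36, -0.07], [0.43, -0.05]]
0.7 2643 [[-0.01, -0.2], [0.02, -0.11], [0.06, -0.1], [0.09, -0.08], [0.36, -0.06]]
rect ((590.685791015625, 321.3721923828125), (274.2783508300781, 257.5211486816406), 22.38469886779785) 6399
stop [0.5376 0.2225 0.0769]
start [0.6012 0.2422 0.0767]
knob [0.5728 0.3217 0.0844]
sel [0.5106 0.2923 0.0706]
```

```bash
python3 - <<'E'
from h import *
from scipy.optimize import least_squares
print([x for x in dir(bot) if x[0]!='_'])
s=sensors.observe(); Q=[]
for cam in ['top','side']:
    d=np.load(cam+'0.npy'); q=cloud(cam,d,s)[d>0]; Q.append(q)
q=np.vstack(Q); b=np.degrees(np.arctan2(q[:,1],q[:,0])); r=np.hypot(q[:,0],q[:,1])
m=(b>-45)&(b<0)&(r<.7)&(r>.2)&(q[:,2]>.15)&(q[:,2]<.8); k=q[m]
for z in np.arange(.2,.8,.04):
    e=k[abs(k[:,2]-z)<.02]
    if len(e)>15: 
        f=least_squares(lambda p:np.hypot(e[:,0]-p[0],e[:,1]-p[1])-p[2],[.36,-.14,.06],loss='soft_l1',f_scale=.005).x
        print('motor',round(z,2),len(e),np.percentile(e,[2,98],axis=0)[:,:2].round(3).tolist(),f.round(3))
al=np.radians(-63.4); u=np.array([np.cos(al),np.sin(al)])
R1=q[:,:2]@u; L=q[:,:2]@np.array([-u[1],u[0]])
m=(abs(L)<.12)&(R1>-.15)&(R1<.75)&(q[:,2]>.02)&(q[:,2]<1.1)&(q[:,0]<.31)
H=np.zeros((27,23),int)
np.add.at(H,((1.08-q[m,2])/.04)//1 .__int__() if 0 else (((1.08-q[m,2])/.04).astype(int),((R1[m]+.15)/.04).astype(int)),1)
print('r from -0.15 step .04')
for i,row in enumerate(H): print(f'{1.08-.04*i:.2f}',''.join('#' if v>8 else '.' for v in row))
E
```

```text
['MotionError', 'tcp_to_grasp']
motor 0.2 203 [[0.243, -0.239], [0.273, -0.132]] [ 0.241 -0.189  0.052]
motor 0.24 217 [[0.261, -0.236], [0.294, -0.145]] [280.009 -43.31  283.041]
motor 0.28 219 [[0.27, -0.233], [0.311, -0.157]] [ 0.283 -0.194  0.033]
motor 0.32 196 [[0.292, -0.226], [0.33, -0.167]] [ 0.309 -0.198  0.025]
motor 0.36 119 [[0.313, -0.225], [0.34, -0.171]] [ 0.334 -0.201  0.025]
motor 0.4 124 [[0.321, -0.184], [0.351, -0.166]] [-66.4   256.754 265.451]
motor 0.44 216 [[0.319, -0.185], [0.365, -0.158]] [-77.58  506.923 513.04 ]
motor 0.48 223 [[0.303, -0.174], [0.402, -0.122]] [ 0.356 -0.178  0.053]
motor 0.52 815 [[0.298, -0.174], [0.411, -0.117]] [ 0.358 -0.18   0.06 ]
motor 0.56 1059 [[0.301, -0.183], [0.423, -0.117]] [ 0.368 -0.186  0.067]
motor 0.6 1232 [[0.31, -0.206], [0.428, -0.114]] [ 0.374 -0.183  0.066]
motor 0.64 3242 [[0.319, -0.225], [0.433, -0.114]] [ 0.381 -0.17   0.05 ]
motor 0.68 816 [[0.331, -0.212], [0.428, -0.133]] [-718.556  940.215 1183.721]
motor 0.72 245 [[0.372, -0.183], [0.404, -0.153]] [ 0.388 -0.171  0.012]
motor 0.76 46 [[0.386, -0.17], [0.3
[... 211 characters left out ...]
....
0.96 .......................
0.92 .......................
0.88 .......................
0.84 .......................
0.80 .......................
0.76 ......#................
0.72 .....####.####.........
0.68 .....############......
0.64 .....###..#.######.....
0.60 .....##........####....
0.56 ....###.........##.....
0.52 ....###.........###....
0.48 ....###.........##.....
0.44 ...###..........##.....
0.40 ...####.........##.....
0.36 ..####.........#####...
0.32 ..####.........#####...
0.28 ..####..........#.#....
0.24 ..####.................
0.20 ..####.................
0.16 ..###..................
0.12 ..####.................
0.08 .#######...............
0.04 .#######...............
```

```bash
python3 -m handwheel '-.12 .23 -.05 0 0 0 0;-.24 .46 -.1 0 0 0 0;-.36 .69 -.15 0 0 0 0;-.47 .93 -.2 0 0 0 0;-.47 .93 -.2 0 0 0 0' 30; python3 -c "
from h import *
print(sensors.observe()['qpos'])"
```

```text
time_s: 1.4
tool_pos: [0.1724, -0.3451, 0.1984]
tool_rot: [-3.047, -0.722, 0.004]
ft_force: [0.3, -0.3, -0.4]
width: 0.0125
gripper_force: 0.0
[ 1.06623975e+00  6.46263046e-03 -2.93815405e-03  1.95619644e+00
 -1.82456777e-04  1.18946155e+00 -4.22699428e-02]
```

```bash
python3 -m handwheel '-.12 .23 -.14 0 0 0 0;-.24 .46 -.28 0 0 0 0;-.36 .69 -.4 0 0 0 0;-.47 .94 -.53 0 0 0 0;-.47 .94 -.53 0 0 0 0' ; python3 -c "
from h import *
print(sensors.observe()['qpos'])"
```

```text
time_s: 1.9
tool_pos: [0.0998, -0.2009, 0.1164]
tool_rot: [-3.041, -0.72, 0.008]
ft_force: [0.6, 0.8, 0.0]
width: 0.0005
gripper_force: 0.0
[ 1.06855716 -0.25813033 -0.02826385  2.40021825 -0.00839907  1.01703815
 -0.05989925]
```

```bash
python3 -m handwheel '.17 .09 0 0 0 0 0;.33 .23 0 0 0 0 0;.52 .43 0 0 0 0 0;.67 .66 0 0 0 0 0;.76 .88 0 0 0 0 0' ; python3 -c "
from h import *
print(sensors.observe()['qpos'])"
```

```text
time_s: 2.4
tool_pos: [0.2224, -0.0781, 0.1229]
tool_rot: [3.055, 0.725, 0.005]
ft_force: [0.6, 0.1, 0.3]
width: 0.0001
gripper_force: 0.0
[ 0.85088704 -0.27360709 -0.46907603  2.36874318 -0.14435859  1.01922525
 -0.63215937]
```

```bash
python3 -m handwheel '.07 .27 .05 0 0 0 0;.07 .55 .1 0 0 0 0;.07 .8 .15 0 0 0 0;.1 1 .25 0 0 0 0;.3 1 .4 0 0 0 0' && python3 -m handwheel '.3 .2 .05 0 0 0 0;.55 .35 .15 0 0 0 0;.8 .5 .2 0 0 0 0;1 .6 .2 0 0 0 0;1 .6 .2 0 0 0 0' ; python3 -c "
from h import *
print(sensors.observe()['qpos'])"
```

```text
time_s: 2.9
tool_pos: [0.2556, 0.0683, 0.1755]
tool_rot: [-3.054, -0.735, 0.014]
ft_force: [0.3, -0.8, 0.4]
width: 0.0002
gripper_force: 0.0
time_s: 3.4
tool_pos: [0.415, 0.1589, 0.2076]
tool_rot: [-3.053, -0.725, -0.005]
ft_force: [-0.3, -0.7, 0.5]
width: -0.0001
gripper_force: 0.0
[ 0.06163392  0.13886006 -0.51258124  1.80663757  0.06917252  1.21056295
 -1.57542994]
```

```bash
python3 -m handwheel '.25 .3 .05 0 0 -.03 0;.5 .55 .07 0 0 -.05 0;.5 .55 .07 0 0 -.05 0;.5 .55 .07 0 0 -.05 0' ; cat > look.py <<'E'
import sys
from h import *
s=sensors.observe(); im,d=snapshot('wrist'); n=sys.argv[1]; cv2.imwrite(f'pics/{n}.png',im); np.savez(f'{n}.npz',d=d,p=s['tool_pos'],r=s['tool_rot'])
P=cloud('wrist',d,s); print(s['tool_pos'],s['tool_rot'])
for k in ['stop_top','start_top','selector_right','speed_mark','direction']:
    for b in regions_of('wrist',k)[:2]:
        m=b['pixels']&(d>0); print(k,round(b['p'],2),b['point'],m.sum(),np.median(P[m],0).round(4) if m.any() else '')
E
python3 look.py w1
```

```text
time_s: 3.8
tool_pos: [0.4862, 0.2404, 0.2174]
tool_rot: [-3.102, -0.484, 0.001]
ft_force: [-1.0, -0.1, 1.1]
width: -0.0
gripper_force: 0.0
[0.4861961  0.24039239 0.21742928] [-3.10227826e+00 -4.84300503e-01  1.21600809e-03]
stop_top 0.76 [368.6, 136.4] 1161 [0.5437 0.2157 0.0739]
stop_top 0.66 [361.0, 53.5] 968 [0.6046 0.2405 0.0754]
start_top 0.83 [363.6, 52.3] 888 [0.6044 0.2405 0.0755]
selector_right 0.96 [273.8, 141.9] 2048 [0.5145 0.2875 0.0699]
speed_mark 0.95 [266.6, 54.5] 2037 [0.5787 0.3119 0.0823]
direction 0.55 [263.4, 54.9] 1939 [0.5787 0.312  0.0824]
```

View pics/w1.png

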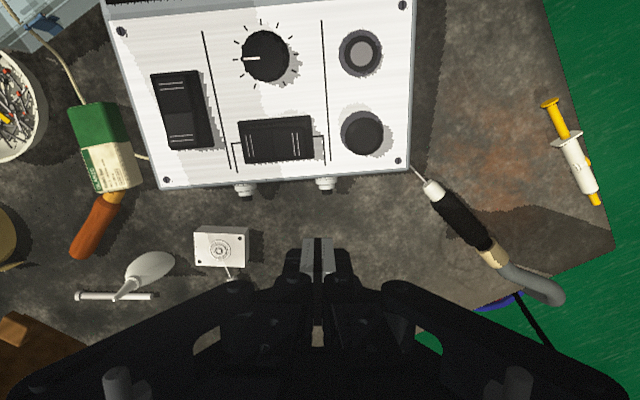

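The wrist view shows the stop at px (361,133), the start, latched in, at (361,54), and the knob at (265,56). The selector runs from 243 to 312 at row 140. The closed fingertips are at about (318,245).

```bash
cat > ana.py <<'E'
import sys
from h import *
f=np.load(sys.argv[1]+'.npz'); s=dict(tool_pos=f['p'],tool_rot=f['r']); d=f['d']; P=cloud('wrist',d,s)
im=cv2.imread(f'pics/{sys.argv[1]}.png').astype(int)
C=np.array([.557,.27]); ok=(d>0)&(np.hypot(P[...,0]-C[0],P[...,1]-C[1])<.12)&(P[...,2]>.035)&(P[...,2]<.11)&(im.min(2)>150)
q=P[ok]
for _ in range(4):
    A=np.c_[q[:,:2],np.ones(len(q))]; w=np.linalg.lstsq(A,q[:,2],rcond=None)[0]; e=q[:,2]-A@w; q=q[abs(e)<max(.0015,2*e.std())]
n=np.array([-w[0],-w[1],1]); n/=np.linalg.norm(n); yaw=np.degrees(np.arctan2(-n[1],-n[0]))
print('plane n',n.round(4),'tilt',np.degrees(np.arccos(n[2])).round(2),'yaw',yaw.round(2),e.std().round(5))
H=(P[...,2]-(P[...,0]*w[0]+P[...,1]*w[1]+w[2]))*n[2]
for nm,c in [('stop',(.541,.217)),('start',(.603,.24)),('knob',(.577,.314)),('sel',(.513,.289)),('dir',(.535,.37))]:
    m=(d>0)&(np.hypot(P[...,0]-c[0],P[...,1]-c[1])<(.036 if nm in('sel','dir') else .024))&(H>(.008 if nm!='start' else .007))
    t=np.percentile(H[m],90); k=m&(H>t-.004) if nm not in('sel','dir') else m
    r=cv2.minAreaRect((P[k][:,:2]*1000).astype(np.float32))
    print(nm,k.sum(),'top',t.round(4),'mean',P[k].mean(0).round(4),'rect',np.round(r[0],1),np.round(r[1],1),round(r[2],1))
    if nm=='sel':
        y=np.radians(17.5); a=np.array([-np.sin(y),np.cos(y)]); L=(P[k][:,:2]-np.array(r[0])/1000)@a
        for lo in np.arange(-.032,.032,.008):
            g=(L>=lo)&(L<lo+.008); print('  y',round(lo+.004,3),np.median(H[k][g]).round(4) if g.any() else '')
E
python3 ana.py w1
```

```text
plane n [-0.1752 -0.0729  0.9818] tilt 10.94 yaw 22.6 0.00066
stop 1093 top 0.0213 mean [0.5432 0.2152 0.0737] rect [543.3 214.6] [32.1 32.4] 20.8
start 912 top 0.01 mean [0.6043 0.2404 0.0754] rect [604.2 240.3] [25.5 26.1] 9.5
knob 1615 top 0.0169 mean [0.5773 0.3131 0.0829] rect [577.2 313.2] [34.5 35.2] 36.6
sel 17491 top 0.2543 mean [0.4913 0.2781 0.269 ] rect [503.2 284.2] [50.2 58.6] 22.5
  y -0.028 0.2509
  y -0.02 0.248
  y -0.012 0.2236
  y -0.004 0.2317
  y 0.004 0.2425
  y 0.012 0.2476
  y 0.02 0.2497
  y 0.028 0.0133
dir 1904 top 0.0181 mean [0.5214 0.3726 0.0765] rect [519.9 373.5] [46.5 27.2] 21.8
```

```bash
python3 -m handwheel '.17 -.09 -.3 .012 -.028 .013 0;.34 -.18 -.6 .023 -.056 .027 0;.34 -.18 -.72 .023 -.056 .027 0;.34 -.18 -.72 .023 -.056 .027 0;.34 -.18 -.72 .023 -.056 .027 0'; python3 -c "
from h import *
s=sensors.observe();M=rot(s['tool_rot']);print(M[:,0],M[:,2],s['ft_force'])"
```

```text
time_s: 4.6
tool_pos: [0.5368, 0.2121, 0.1109]
tool_rot: [-3.024, -0.601, -0.288]
ft_force: [1.1, 0.5, -0.2]
width: 0.0003
gripper_force: 0.0
[0.90734445 0.3749985  0.1900057 ] [ 0.17255035  0.0799359  -0.98175182] [ 1.06996269  0.48694845 -0.15052315]
```

```bash
python3 -m handwheel '.02 .008 -.11 0 0 0 0;.04 .017 -.222 0 0 0 0;.043 .018 -.24 0 0 0 0;.046 .02 -.26 0 0 0 0;.048 .021 -.27 0 0 0 0'; python3 -m handwheel '.001 .0005 -.007 0 0 0 0;.002 .001 -.013 0 0 0 0'
```

```text
time_s: 5.1
tool_pos: [0.5447, 0.2159, 0.0709]
tool_rot: [-3.023, -0.603, -0.29]
ft_force: [0.1, 0.6, -0.5]
width: 0.0001
gripper_force: 0.0
time_s: 5.3
tool_pos: [0.5448, 0.2157, 0.0699]
tool_rot: [-3.024, -0.602, -0.29]
ft_force: [-7.5, -3.2, 15.5]
width: -0.0001
gripper_force: 8.4
```

```bash
python3 -m handwheel '-.02 -.01 .12 0 0 0 0;-.06 -.025 .33 0 0 0 0;-.3 -.12 .6 0 0 0 0;-.4 -.16 .65 0 0 0 0;-.4 -.16 .65 0 0 0 0'; python3 look.py w2; python3 ana.py w2
```

```text
time_s: 5.8
tool_pos: [0.4838, 0.191, 0.1677]
tool_rot: [-3.025, -0.603, -0.293]
ft_force: [-0.5, -0.0, 0.5]
width: 0.0002
gripper_force: 0.0
[0.48376408 0.19102374 0.16771877] [-3.02516415 -0.60271988 -0.29308706]
stop_top 0.63 [319.9, 140.8] 1423 [0.544  0.2153 0.0678]
start_top 0.72 [317.6, 47.2] 1182 [0.6025 0.2394 0.0812]
selector_right 0.66 [214.5, 139.5] 2769 [0.5135 0.2877 0.0697]
speed_mark 0.86 [212.1, 46.2] 2448 [0.5768 0.3096 0.0821]
direction 0.76 [110.0, 97.6] 3371 [0.5154 0.369  0.0764]
plane n [-0.1755 -0.0731  0.9818] tilt 10.96 yaw 22.61 0.00065
stop 1406 top 0.0153 mean [0.5439 0.2152 0.0676] rect [543.9 215.3] [31.9 32.2] 31.6
start 1178 top 0.0161 mean [0.6031 0.2397 0.0811] rect [603.3 239.7] [25.6 26.4] 20.5
knob 2006 top 0.0168 mean [0.5769 0.3125 0.0827] rect [576.8 313.2] [34.6 35.8] 36.6
sel 2651 top 0.0216 mean [0.5135 0.2871 0.0704] rect [513.6 288.4] [27.5 59.4] 20.9
  y -0.028 0.0214
  y -0.02 0.0211
  y -0.012 0.0188
  y -0.004 0.0166
  y 0.004 0.015
  y 0.012 0.0144
  y 0.02 0.0139
  y 0.028 0.0134
dir 2532 top 0.018 mean [0.5213 0.3718 0.0761] rect [519.9 373.5] [46.  28.3] 21.6
```

View pics/w2.png

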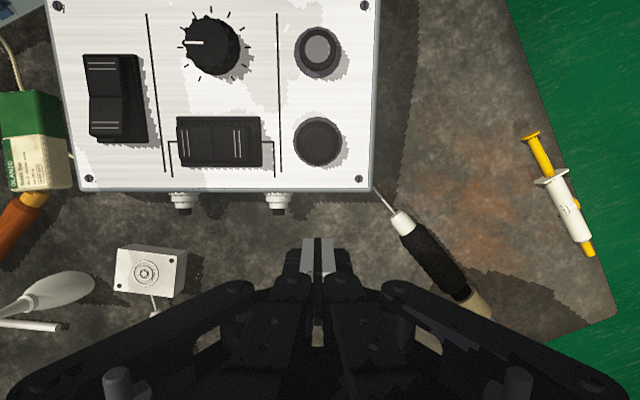

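```bash
python3 -m handwheel '.1 .27 -.1 0 0 0 0;.2 .52 -.25 0 0 0 0;.2 .52 -.4 0 0 0 0;.2 .52 -.4 0 0 0 0;.2 .52 -.4 0 0 0 0'; python3 -c "
from h import *
s=sensors.observe();print(s['tool_pos'],np.array([.520,.2727,.075])-s['tool_pos'])"
```

```text
time_s: 6.6
tool_pos: [0.5138, 0.2682, 0.1038]
tool_rot: [-3.026, -0.601, -0.282]
ft_force: [-0.0, -0.2, 0.4]
width: -0.0002
gripper_force: 0.0
[0.51381876 0.26821979 0.10378757] [ 0.00618124  0.00448021 -0.02878757]
```

```bash
python3 -m handwheel '.02 .013 -.09 0 0 0 0;.038 .026 -.177 0 0 0 0;.043 .028 -.203 0 0 0 0;.047 .03 -.222 0 0 0 0;.049 .03 -.235 0 0 0 0'; python3 -m handwheel '.001 0 -.006 0 0 0 0;.001 .0005 -.006 0 0 0 0'
```

```text
time_s: 7.1
tool_pos: [0.5213, 0.2733, 0.0698]
tool_rot: [-3.025, -0.602, -0.285]
ft_force: [-5.0, -2.5, 11.5]
width: 0.0004
gripper_force: 6.3
time_s: 7.3
tool_pos: [0.5213, 0.2733, 0.0699]
tool_rot: [-3.026, -0.602, -0.286]
ft_force: [-3.3, -1.0, 6.8]
width: -0.0001
gripper_force: 3.8
```

```bash
python3 -m handwheel '-.02 -.01 .12 0 0 0 0;-.05 -.04 .33 0 0 0 0;-.2 -.2 .6 0 0 0 0;-.25 -.45 .65 0 0 0 0;-.25 -.45 .65 0 0 0 0'; python3 look.py w3; python3 ana.py w3
```

```text
time_s: 7.8
tool_pos: [0.4852, 0.2005, 0.1682]
tool_rot: [-3.032, -0.593, -0.291]
ft_force: [0.7, -0.5, -0.4]
width: 0.0001
gripper_force: 0.0
[0.48523495 0.20053443 0.16821679] [-3.03152493 -0.59251212 -0.29129182]
stop_top 0.83 [329.5, 150.3] 1505 [0.5439 0.2154 0.0677]
start_top 0.93 [328.7, 55.0] 1157 [0.603  0.2398 0.0813]
selector_right 0.94 [224.8, 148.0] 2801 [0.5144 0.2857 0.0697]
selector_right 0.46 [327.4, 150.0] 1419 [0.5441 0.2154 0.0679]
speed_mark 0.62 [220.5, 50.6] 2458 [0.5769 0.3099 0.0821]
direction 0.93 [119.0, 105.8] 3343 [0.5156 0.3695 0.0765]
plane n [-0.1754 -0.0732  0.9818] tilt 10.96 yaw 22.64 0.00065
stop 1399 top 0.0153 mean [0.5439 0.2152 0.0676] rect [543.9 215.1] [31.7 32.6] 21.6
start 1166 top 0.0161 mean [0.603  0.2398 0.0812] rect [603.2 239.8] [26.  25.7] 82.8
knob 1983 top 0.0169 mean [0.5769 0.3127 0.0827] rect [577.  313.2] [35.3 34.7] 65.5
sel 2802 top 0.0215 mean [0.5144 0.2853 0.0703] rect [514.7 285.4] [27.8 58.2] 24.3
  y -0.028 0.013
  y -0.02 0.0139
  y -0.012 0.0143
  y -0.004 0.0149
  y 0.004 0.0164
  y 0.012 0.0186
  y 0.02 0.0209
  y 0.028 0.0221
dir 2508 top 0.018 mean [0.5213 0.372  0.0762] rect [520.1 373.7] [46.5 28.1] 22.4
```

```bash
python3 -m handwheel '.25 .08 -.05 0 0 0 0;.5 .16 -.12 0 0 0 0;.74 .24 -.25 0 0 0 0;.74 .24 -.36 0 0 0 0;.74 .24 -.36 0 0 0 0'; python3 -c "
from h import *
s=sensors.observe();print(s['tool_pos'],np.array([.603,.2398,.0828])-s['tool_pos'])"
```

```text
time_s: 8.6
tool_pos: [0.5929, 0.2424, 0.1074]
tool_rot: [-3.026, -0.604, -0.273]
ft_force: [-0.8, 0.2, 0.1]
width: -0.0
gripper_force: 0.0
[0.5928861  0.24235427 0.10744788] [ 0.0101139  -0.00255427 -0.02464788]
```

```bash
python3 -m handwheel '.036 -.025 0 0 0 0 0;.036 -.025 0 0 0 0 0;.036 -.025 0 0 0 0 0'; python3 -c "
from h import *
s=sensors.observe();print(s['tool_pos'],np.array([.603,.2398,.0828])-s['tool_pos'])"
```

```text
time_s: 8.9
tool_pos: [0.6012, 0.2383, 0.1138]
tool_rot: [-3.024, -0.601, -0.29]
ft_force: [0.2, -0.1, 0.8]
width: -0.0004
gripper_force: 0.0
[0.60115401 0.23829624 0.11382955] [ 0.00184599  0.00150376 -0.03102955]
```

```bash
python3 -m handwheel '0 .003 -.09 0 0 0 0;.008 .009 -.183 0 0 0 0;.012 .011 -.209 0 0 0 0;.016 .012 -.229 0 0 0 0;.018 .013 -.242 0 0 0 0'; python3 -m handwheel '.001 0 -.006 0 0 0 0;.001 .0005 -.01 0 0 0 0'
```

```text
time_s: 9.4
tool_pos: [0.6022, 0.2399, 0.0762]
tool_rot: [-3.026, -0.602, -0.282]
ft_force: [-7.4, -4.2, 15.6]
width: 0.0002
gripper_force: 8.2
time_s: 9.6
tool_pos: [0.6022, 0.2399, 0.0762]
tool_rot: [-3.027, -0.602, -0.283]
ft_force: [-8.7, -4.7, 16.4]
width: -0.0004
gripper_force: 8.5
```

Bottomed out. I'll back off and check.

```bash
python3 -m handwheel '-.02 -.01 .12 0 0 0 0;-.06 -.03 .33 0 0 0 0;-.3 -.1 .5 0 0 0 0;-.6 -.2 .65 0 0 0 0;-.8 -.3 .65 0 0 0 0'; python3 -m handwheel '0 0 .05 0 0 0 0;0 0 .05 0 0 0 0;0 0 .05 0 0 0 0'; python3 look.py w4; python3 ana.py w4
```

```text
time_s: 10.1
tool_pos: [0.483, 0.1971, 0.175]
tool_rot: [-3.022, -0.605, -0.294]
ft_force: [0.5, 0.3, 0.7]
width: -0.0003
gripper_force: 0.0
time_s: 10.4
tool_pos: [0.4847, 0.1958, 0.1801]
tool_rot: [-3.024, -0.601, -0.289]
ft_force: [0.6, 0.4, 0.2]
width: -0.0001
gripper_force: 0.0
[0.48468358 0.19575144 0.18007883] [-3.0239625  -0.60118329 -0.2891868 ]
stop_top 0.97 [325.6, 149.0] 1368 [0.5431 0.215  0.0738]
start_top 0.81 [323.3, 57.8] 1019 [0.6043 0.2399 0.0753]
start_top 0.58 [223.6, 54.0] 2334 [0.577  0.3101 0.082 ]
selector_right 0.8 [227.0, 146.8] 2542 [0.5145 0.2858 0.0697]
speed_mark 0.84 [222.0, 53.5] 2188 [0.5772 0.3098 0.0821]
direction 0.64 [123.6, 102.9] 3052 [0.5149 0.3692 0.0765]
direction 0.55 [228.7, 94.6] 59423 [0.5529 0.2995 0.0655]
plane n [-0.1752 -0.0731  0.9818] tilt 10.94 yaw 22.66 0.00066
stop 1326 top 0.0213 mean [0.5429 0.2147 0.0736] rect [543.1 214.9] [32.4 32.3] 79.2
start 992 top 0.0101 mean [0.6042 0.2401 0.0753] rect [604.2 240.4] [25.6 26.2] 50.2
knob 1797 top 0.0169 mean [0.577  0.3126 0.0827] rect [577.1 312.9] [34.6 35.4] 7.8
sel 2563 top 0.0215 mean [0.5144 0.2853 0.0703] rect [514.7 285.3] [27.4 57.7] 23.5
  y -0.028 0.0131
  y -0.02 0.014
  y -0.012 0.0143
  y -0.004 0.0149
  y 0.004 0.0163
  y 0.012 0.0186
  y 0.02 0.021
  y 0.028 0.022
dir 2243 top 0.0182 mean [0.5211 0.3719 0.0762] rect [519.6 373.4] [45.9 27.7] 22.5
```

View pics/w4.png

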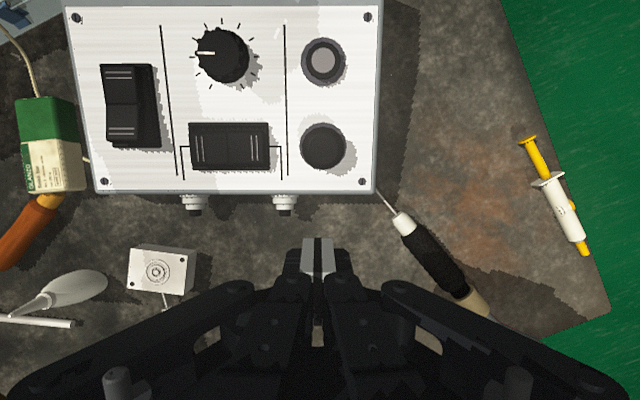

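The picture shows the start in (323,60; 10 mm), the stop out (323,148; 21 mm), and the selector's right wing down (250,146). The direction rocker and knob are unchanged, and the arm is clear of everything.

```bash
python3 -c "
from h import *
print(job.job_done())"
```

```text
the job is handed in; nothing more can be done
None
```

The drive is changed over to the right handpiece: I pressed stop, then the selector, then start, and the last picture before hand-in showed start latched, stop out, the selector's right wing down and everything else in place; job handed in, no verdict returned.

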